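# Square a parts box up in the corner stop

## Task

Push the wooden parts box over the bench into the metal corner stop, so that it sits square with its long side flat against the long rail and its end wall against the short rail, and with its sliding lid pushed fully shut. Only push it with the fingers: do not pick it up or tip it, leave the other things where they are, and finish with the gripper clear of the box.

Things in the scene. Friction and masses are not known exactly. Their poses are not given: they have to be found in the camera images.
- parts_box: Loose dovetailed wooden box, 100 (x) x 170 (y) x 52 mm, 0.3 kg, upright. Origin: centre of its underside; z up, y along its length. The lid slides out over its -y end, whose wall is 41 mm tall; +y is the closed end. Starts in front of the rails with its axes within 20 degrees of those of corner_stop. Seated, its origin is at x = -50, y = -85 mm in the corner_stop frame, axes parallel.
- parts_box_lid (a joint): Slide of the box's lid, in m: 0 = fully shut (a hard stop, lid edge flush with the -y end wall of the box), growing as the lid slides out towards the box's -y; starts 0.015 to 0.045. About 1.5 N of friction, no spring. The lid is 86 mm wide, 4 mm thick and lies 44 to 48 mm above the bench.
- lid_edge (a point): Middle of the lid's outer (-y) edge, the edge to push towards the box's +y to shut the lid; 46 mm above the bench. Its axes are those of the box.
- corner_stop: Fixed L-shaped aluminium stop, rails 18 mm wide and 24 mm high, 4 mm screw heads on top. Origin: the inner corner, at bench height; z up. Long rail: working face x = 0, from the corner 200 mm towards -y. Short rail: working face y = 0, from the corner 80 mm towards -x. The box belongs on the -x, -y side, long side along the long rail, its +y end at the short rail.
- coil_bobbin: Loose bystander, not to be moved: yellow wire bobbin, 30x40x46 mm. Origin: centre of its underside.
- insulator: Loose bystander, not to be moved: white porcelain insulator knob, 40 mm across, 47 mm tall. Origin: centre of its underside.
- tape_roll: Loose bystander, not to be moved: roll of black tape lying flat, 62 mm across, 19 mm tall. Origin: centre of its underside.
- fuse_carrier: Loose bystander, not to be moved: white porcelain fuse carrier, 22x78x32 mm. Origin: centre of its underside.
- eraser: Loose bystander, not to be moved: pink and blue eraser, 23x53x12 mm. Origin: centre of its underside.

How it is judged:
By the outcome, as a careful person would: the job done as asked, in the order asked, and still so for the second after the job is handed in, with the robot touching nothing.
It also fails if it takes over 64 s, if anything falls off the work surface, if the arm or the gripper's body presses on something with over 40 N, if the wrist force passes 120 N, or if a joint passes its speed limit or range.

## Robot

A 6-joint arm with a two-finger parallel gripper is mounted at the origin on a cart in front of the work surface, level with it; the furniture and walls round the work are solid. World frame = base frame: x ahead of the robot, y to its left, z up, the work surface at z = 0. Lengths are in mm, angles in rad, forces in N, time in s.
With the tool pointing down it reaches from about 275 to 825 mm from the base axis. Payload 4.9 kg.
Tool frame: the origin (TCP) lies midway between the tips of the shut fingers; the grasp point (between the pads) lies 19 mm behind it (manip.hold_point_z is the z of the grasp point in the tool frame, in mm); z points along the fingers, y is the line along which they close (so a half turn about z gives the same grasp; the last joint's range is limited). The gripper opens to 85 mm and grips with 20 to 120 N. Pads are 22 mm wide; open, the fingers measure 114 mm over their backs; the gripper's body (76 mm by 85 mm) begins 54 mm behind the grasp point. The pads swing forward as they close: fully open they stand 13 mm farther back than shut.
Start: joints at [1.184, 0.326, -0.193, 1.052, 0, 1.437], TCP at [137.557, 532.538, 231.281] pointing down, gripper open.
Joint ranges: [-2.65, 2.65], [-0.97, 1.79], [-1.3, 1.35], [-1.93, 2.1], [-1.47, 1.37], [-3.14, 3.14]. Speed limits (rad/s): [2.57, 2.57, 3.14, 3.14, 3.14, 3.14].

## Interface

Orientations are given as [roll, pitch, yaw] about the fixed x, y, z axes, in that order (R = Rz(yaw) Ry(pitch) Rx(roll)).
In Python, from bench import manip gives the robot as it stands. The module is installed in compiled form; this text tells all that it offers.
- The arm moves only by the tool drive_tool, never from a script. Its argument "deltas" is a list of rows, each an object with "delta_pos": the shift along the tool's x, y, z each as a share of 1000 mm, from -1 to 1, a list of three; "angular": the turn, a rotation vector about the tool's x, y, z each as a share of 90 degrees, from -1 to 1, a list of three; "grip": the opening, from 0 (shut) to 1 (fully open). In form: [{"delta_pos": [dx, dy, dz], "angular": [wx, wy, wz], "grip": grip}, ...]. A call has 1 to 5 rows; each row is the pose to reach, as a shift and turn from the pose commanded when the call began, along the tool's axes at that moment; what a row does not reach only later rows make up. A row lasts 1/12 s, in which the tool goes at most 41.7 mm and 7.16 degrees, less where a joint would pass 70% of its speed; a pose out of reach is approached as far as the arm can. A call with a number of a shift or a turn outside -1 to 1 is refused whole. A call with a gripper value outside its range is refused whole. The fingers move at their own pace and stop on an object; the grip force is fixed at half the most. Time passes only in rows, so rows that repeat a pose let the fingers close. It gives the time, the measured TCP pose, the force, the opening and the grip force at its end, in the units of the state.
- manip.get_state(): the state, without advancing time (a new reading comes with each control period).
- manip.grab_frame(name): name is "scene" or "top" or "wrist"; returns the picture (400x640x3 uint8, red, green, blue); there is no depth.
- manip.camera_model(name): a dict with "fovy" (degrees; the focal length in pixels is half the picture's height over the tangent of half this angle, whatever the lens; pixels are square), "cx", "cy" (the principal point, pixels), "pose" (4x4, takes a point from camera to world coordinates). Camera axes: x right, y down, z forward; pixel columns grow to the right and rows downward; lengths in mm; the calibration is good to about 2 mm. A picture is of the moment at which its call begins: read the wrist's pose just before it. camera_model takes no time and is no camera call; for the wrist camera it gives the pose at the moment of the call.
- manip.hand_in(): hands the job in; it is judged then, once.
The state is a dict: "time": time; "q": joint angles; "qvel": joint speeds; "joint_torque": joint torques, N m; "ee_pos": TCP position; "tool_rot": TCP orientation; "force": force on the tool from outside, world axes, zero at the start; "ft_torque": the same for the moment, N m; "finger_gap": opening from 0.0 (shut) to 1.0 (fully open); "grip_force": force on a finger pad.
Only numpy, scipy, OpenCV 4.12 (cv2) and the standard library are available. Lean on these libraries where they do the work, as an engineer would, in place of code of your own. Each camera call takes 0.05 s, during which the arm holds its last target. There are 200 camera calls.

## Working session

There is one attempt and no reset: what is moved stays moved. The work goes in short steps, Python scripts to look and compute and a tool call to move; the robot and the scene stay as the last step left them, time stands still between calls to the robot, and variables do not carry over. Pictures are saved under pics/ and viewed, at most 10 in all, crops included, and the job is handed in when it is done.

Besides the shell and the picture viewer there is one more tool, called as a command line: name --argument value ..., lists and objects as JSON in quotes. drive_tool: Moves the arm, as the interface text tells. Its arguments: {"type":"object","properties":{"deltas":{"type":"array","items":{"type":"object","properties":{"delta_pos":{"type":"array","items":{"type":"number"}},"angular":{"type":"array","items":{"type":"number"}},"grip":{"type":"number"}}}}},"required":["deltas"]}

```bash
mkdir -p pics; python3 - <<'E'
from bench import manip
import cv2
for n in("top","scene"):
    f=manip.grab_frame(n); cv2.imwrite(f"pics/{n}0.png",f[:,:,::-1])
    m=manip.camera_model(n); print(n,m['fovy'],m['cx'],m['cy'],m['pose'],{k:m[k] for k in m if k not in('pose',)})
s=manip.get_state();print(s)
E
```

```text
top 46.398967306439324 316.76398077326013 198.3385044381267 [[-4.56679144e-03 -9.89123458e-01  1.47016767e-01  4.34601808e+02]
 [-9.99981593e-01  3.92983060e-03 -4.62273632e-03 -7.81275259e+01]
 [ 3.99470594e-03 -1.47035172e-01 -9.89123198e-01  9.38991823e+02]
 [ 0.00000000e+00  0.00000000e+00  0.00000000e+00  1.00000000e+00]] {'fovy': 46.398967306439324, 'cx': 316.76398077326013, 'cy': 198.3385044381267}
scene 50.09603088457858 322.8320396738294 196.31102811796003 [[ 8.71943533e-01 -3.26744538e-01  3.64626496e-01  2.52047110e+02]
 [-4.89169091e-01 -5.49910554e-01  6.76987433e-01 -6.96377484e+02]
 [-2.06899872e-02 -7.68658826e-01 -6.39324279e-01  6.50773394e+02]
 [ 0.00000000e+00  0.00000000e+00  0.00000000e+00  1.00000000e+00]] {'fovy': 50.09603088457858, 'cx': 322.8320396738294, 'cy': 196.31102811796003}
{'time': 0.1, 'q': array([ 1.18380016e+00,  3.26847716e-01, -1.93462165e-01,  1.05201444e+00,
        5.70236974e-05,  1.43660011e+00]), 'qvel': array([-0.00013265, -0.00133049,  0.00220793,  0.00109117, -0.00186558,
        0.00113065]), 'joint_torque': array([ 1.11754649e-03, -4.44239724e+01,  2.63037837e+01,  7.91044906e-03,
       -5.85919247e-05,  1.08002328e-05]), 'ee_pos': array([137.33914157, 532.04906028, 230.60039551]), 'tool_rot': array([-3.14008602e+00, -2.60947692e-04,  2.88879247e+00]), 'force': array([ 0.85787848, -0.06472445, -0.20074327]), 'ft_torque': array([-0.0186644 , -0.03941374, -0.00430877]), 'grip_force': 0.0, 'finger_gap': 1.0015441677563746}
```

View pics/top0.png

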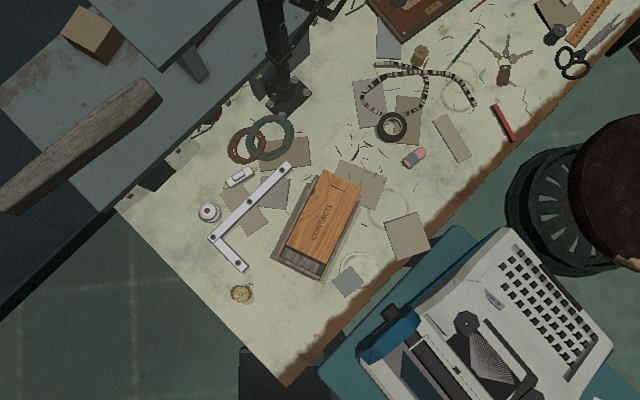

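View pics/scene0.png

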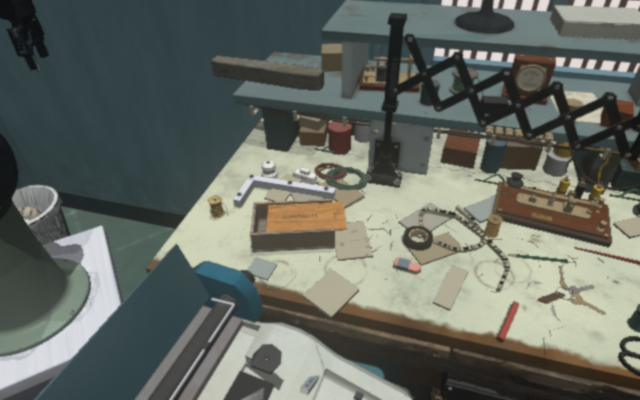

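The top view shows the corner at about px (210,238), with the long rail running to (290,167) and the short rail to (243,270). The box is at about (318,223), with its lid slid out towards (343,175). Next I'll enlarge both views to measure.

```bash
python3 - <<'E'
import cv2
f=cv2.imread("pics/top0.png"); c=f[150:300,185:385]; cv2.imwrite("pics/topc.png",cv2.resize(c,None,fx=4,fy=4,interpolation=cv2.INTER_CUBIC))
f=cv2.imread("pics/scene0.png"); c=f[150:280,190:390]; cv2.imwrite("pics/scenec.png",cv2.resize(c,None,fx=4,fy=4,interpolation=cv2.INTER_CUBIC))
E
```

```text
(no output)
```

View pics/topc.png

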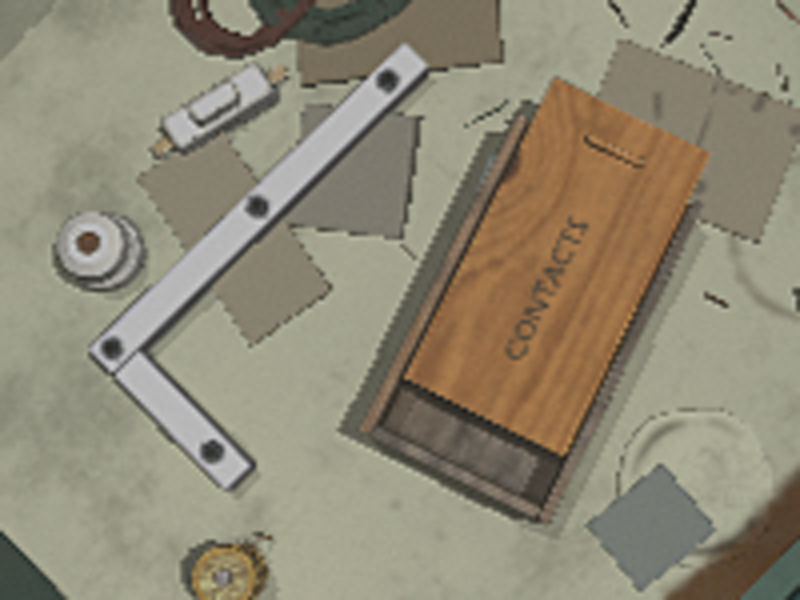

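View pics/scenec.png

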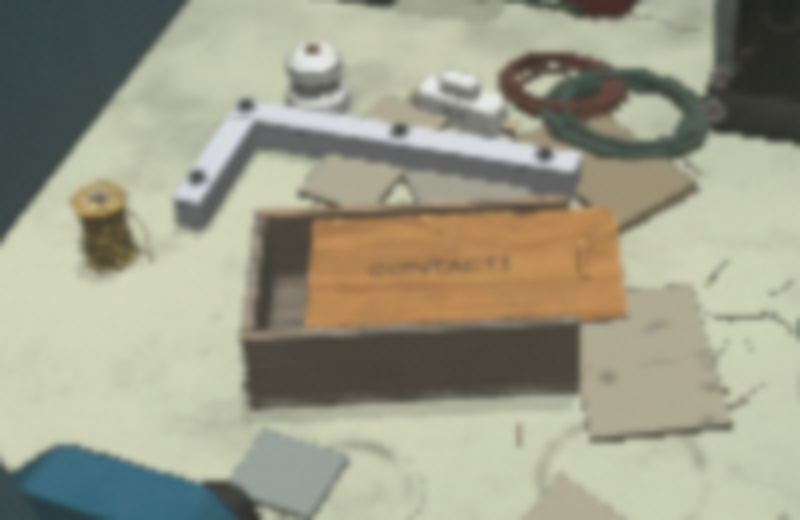

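```bash
cat > h.py <<'E'
import numpy as np
from bench import manip
from scipy.optimize import least_squares
M={n:manip.camera_model(n) for n in("top","scene")}
off={"top":(185,150),"scene":(190,150)}
def full(n,p,o=None,k=4): 
    o=o or off[n]; return np.array(o)+(np.array(p)+.5)/k-.5
def proj(m,P):
    T=np.linalg.inv(m['pose']); c=T[:3,:3]@P+T[:3,3]; f=200/np.tan(np.radians(m['fovy']/2))
    return np.array([m['cx'],m['cy']])+f*c[:2]/c[2]
def W(p,l): 
    c,s=np.cos(p[2]),np.sin(p[2]); return np.array([p[0]+c*l[0]-s*l[1],p[1]+s*l[0]+c*l[1],l[2]])
def ray(m,uv,z):
    f=200/np.tan(np.radians(m['fovy']/2)); d=m['pose'][:3,:3]@np.array([(uv[0]-m['cx'])/f,(uv[1]-m['cy'])/f,1]); o=m['pose'][:3,3]
    return o+d*(z-o[2])/d[2]
E
python3 - <<'E'
from h import *
S=[("top",(92,350),(18,18,24)),("top",(403,43),(18,-200,24)),("top",(430,70),(0,-200,24)),("top",(255,465),(-80,0,24)),("top",(232,490),(-80,18,24)),("top",(147,350),(0,0,24)),
("scene",(240,102),(18,18,24)),("scene",(176,200),(-80,18,24)),("scene",(580,153),(18,-200,24))]
B=[("top",(362,430),(50,85,52)),("top",(543,522),(-50,85,52)),("top",(525,103),(50,-85,52)),("scene",(258,212),(50,85,52)),("scene",(245,338),(-50,85,52)),("scene",(248,408),(-50,85,0)),("scene",(580,390),(-50,-85,0)),("scene",(580,325),(-50,-85,52))]
L=[("top",(557,78),43),("top",(710,152),-43),("scene",(612,210),43),("scene",(625,315),-43)]
def R(L_,p): return np.concatenate([proj(M[n],W(p,l))-full(n,u) for n,u,l in L_])
for sel in (("top",),("top","scene")):
    ss=[x for x in S if x[0] in sel]; bb=[x for x in B if x[0] in sel]; ll=[x for x in L if x[0] in sel]
    a=least_squares(lambda p:R(ss,p),[300,100,-.7],loss='soft_l1')
    def fb(p): return np.concatenate([R(bb,p),R([(n,u,(x,-85-p[3],48)) for n,u,x in ll],p)])
    b=least_squares(fb,[380,0,-.7,30],loss='soft_l1')
    print(a.x,np.round(R(ss,a.x),1)); print(b.x,np.round(fb(b.x),1))
    d=b.x[:2]-a.x[:2];c,s=np.cos(a.x[2]),np.sin(a.x[2]); print("box in stop",c*d[0]+s*d[1],-s*d[0]+c*d[1],np.degrees(b.x[2]-a.x[2]))
for nm,uv,z in(("bob",(243-1,293),46),("ins",(207,210),47),("fuse",(239,177),32)): print(nm,ray(M["top"],uv,z))
E
```

```text
[494.40869843 106.63519242   7.07359559] [-0.3  0.2  0.7 -0.7  0.4 -1.3  0.5  0.3 -0.4  0.8 -1.1  0.1]
[510.22154501 -85.15254575   1.09947453  22.36737484] [-0.6 -1.3  1.5 -0.1 -0.8  1.4 -0.4 -0.4  1.   0.7]
box in stop -125.16723079183394 -146.1702670373337 -342.29192304810033
[494.6358172  106.54647379 -24.34134755] [-0.3  0.1  0.7 -0.8  0.3 -1.4  0.6  0.2 -0.3  0.6 -1.  -0.  -0.5 -0.4
 -1.3  0.1  0.7  0.2]
[509.47706057 -84.52071757   1.09851834  22.63870643] [-1.  -1.   1.1  0.3 -1.1  1.8 -0.2 -1.1 -1.2 -0.1  1.3  0.4  0.5  1.3
  0.4 -0.4 -0.6 -0.2  0.8  1.   0.3 -0.8  0.2  0.6]
box in stop -125.48125986316624 -144.8495341558994 1457.5969470243094
bob [388.27017826  58.84149814  46.        ]
ins [545.34285639 128.94271911  47.        ]
fuse [612.67386837  71.18751207  32.        ]
```

The stop fits at (494.6, 106.5) with yaw 45.3°. The box is at (509.5, -84.5), turned +17.7° from the stop, and the lid is about 22 mm open. All residuals are about 1 px. Before moving, I'll check clearance to the typewriter and get the approach pose in tool axes.

```bash
cat >> h.py <<'E'
S0=np.array([494.6,106.5]);YS=0.791
from scipy.spatial.transform import Rotation as Ro
def st(x,y,z): return W((S0[0],S0[1],YS),(x,y,z))
def where():
    s=manip.get_state();p=s['ee_pos'];d=p[:2]-S0;c,q=np.cos(YS),np.sin(YS)
    print("t",round(s['time'],2),"stop xyz",np.round([c*d[0]+q*d[1],-q*d[0]+c*d[1],p[2]],1),"rot",np.round(s['tool_rot'],3),"F",np.round(s['force'],1),"gap",round(s['finger_gap'],2))
    return s
def delta(x,y,z,yaw):
    s=where();R=Ro.from_euler('xyz',s['tool_rot']);G=Ro.from_euler('xyz',[np.pi,0,yaw])
    print("dpos",np.round(R.inv().apply(st(x,y,z)-s['ee_pos'])/1000,4),"ang",np.round((R.inv()*G).as_rotvec()/(np.pi/2),4))
E
python3 - <<'E'
from h import *
for uv in((360,345),(400,305),(455,265),(500,228),(390,318)):
    print(uv,[np.round(ray(M["top"],uv,z)[:2]) for z in(0,60,120)])
print("start",st(-235,-140,0),[st(-235,-140+d,0)[:2] for d in(-57,57)])
delta(-235,-140,110,YS+np.pi)
E
```

```text
(360, 345) [array([ 286., -165.]), array([ 295., -160.]), array([ 305., -154.])]
(400, 305) [array([ 361., -245.]), array([ 366., -235.]), array([ 371., -224.])]
(455, 265) [array([ 439., -358.]), array([ 438., -340.]), array([ 438., -322.])]
(500, 228) [array([ 512., -452.]), array([ 507., -428.]), array([ 502., -404.])]
(390, 318) [array([ 336., -225.]), array([ 343., -216.]), array([ 349., -206.])]
start [ 428.91131326 -159.03718465    0.        ] [array([ 469.44154872, -199.11585746]), array([ 388.3810778 , -118.95851185])]
t 0.1 stop xyz [ 51.4 553.3 230.6] rot [-3.14  -0.     2.889] F [ 0.9 -0.1 -0.2] gap 1.0
dpos [-0.4552 -0.596   0.1214] ang [-0.0008 -0.0007 -0.6645]
```

drive_tool --deltas '[{"delta_pos":[-0.121,-0.159,0],"angular":[0,0,0],"grip":1},{"delta_pos":[-0.121,-0.159,0],"angular":[0,0,0],"grip":1},{"delta_pos":[-0.121,-0.159,0],"angular":[0,0,0],"grip":1},{"delta_pos":[-0.121,-0.159,0],"angular":[0,0,0],"grip":1},{"delta_pos":[-0.121,-0.159,0],"angular":[0,0,0],"grip":1}]'

```text
time: 0.52
ee_pos: [214.8, 345.6, 230.8]
tool_rot: [-3.14, -0.0, 2.889]
force: [0.9, 0.4, 1.5]
finger_gap: 1.004
grip_force: 0.0
```

drive_tool --deltas '[{"delta_pos":[-0.121,-0.159,0],"angular":[0,0,0],"grip":1},{"delta_pos":[-0.121,-0.159,0],"angular":[0,0,0],"grip":1},{"delta_pos":[-0.121,-0.159,0],"angular":[0,0,0],"grip":1},{"delta_pos":[-0.121,-0.159,0],"angular":[0,0,0],"grip":1},{"delta_pos":[-0.121,-0.159,0],"angular":[0,0,0],"grip":1}]'

```text
time: 0.93
ee_pos: [292.4, 161.8, 231.2]
tool_rot: [-3.141, 0.0, 2.888]
force: [0.5, 1.0, -0.1]
finger_gap: 1.0
grip_force: 0.0
```

drive_tool --deltas '[{"delta_pos":[-0.121,-0.159,0],"angular":[0,0,0],"grip":1},{"delta_pos":[-0.121,-0.159,0],"angular":[0,0,0],"grip":1},{"delta_pos":[-0.121,-0.159,0],"angular":[0,0,0],"grip":1},{"delta_pos":[-0.121,-0.159,0],"angular":[0,0,0],"grip":1},{"delta_pos":[-0.121,-0.159,0],"angular":[0,0,0],"grip":1}]'

```text
time: 1.35
ee_pos: [370.3, -22.9, 231.4]
tool_rot: [-3.141, 0.001, 2.887]
force: [1.1, 0.2, 0.0]
finger_gap: 0.999
grip_force: 0.0
```

```bash
python3 -c "
from h import *
delta(-235,-140,110,YS+np.pi)"
```

```text
t 1.35 stop xyz [-179.4   -2.6  231.4] rot [-3.141e+00  1.000e-03  2.887e+00] F [1.1 0.2 0. ] gap 1.0
dpos [-0.0909 -0.1169  0.1215] ang [-5.000e-04  4.000e-04 -6.659e-01]
```

drive_tool --deltas '[{"delta_pos":[-0.091,-0.117,0.06],"angular":[0,0,-0.39],"grip":1},{"delta_pos":[-0.091,-0.117,0.06],"angular":[0,0,-0.39],"grip":1},{"delta_pos":[-0.091,-0.117,0.06],"angular":[0,0,-0.39],"grip":1},{"delta_pos":[-0.091,-0.117,0.06],"angular":[0,0,-0.39],"grip":1},{"delta_pos":[-0.091,-0.117,0.06],"angular":[0,0,-0.39],"grip":1}]'

```text
time: 1.77
ee_pos: [430.1, -161.3, 168.5]
tool_rot: [-3.14, -0.001, -2.793]
force: [-0.3, 0.0, -0.2]
finger_gap: 1.002
grip_force: 0.0
```

drive_tool --deltas '[{"delta_pos":[0,0,0.06],"angular":[0,0,-0.276],"grip":1},{"delta_pos":[0,0,0.06],"angular":[0,0,-0.276],"grip":1},{"delta_pos":[0,0,0.06],"angular":[0,0,-0.276],"grip":1},{"delta_pos":[0,0,0.06],"angular":[0,0,-0.276],"grip":1},{"delta_pos":[0,0,0.06],"angular":[0,0,-0.276],"grip":1}]'

```text
time: 2.18
ee_pos: [427.8, -155.8, 110.4]
tool_rot: [3.14, -0.001, -2.36]
force: [-0.5, -0.3, 0.7]
finger_gap: 1.005
grip_force: 0.0
```

```bash
python3 -c "
from h import *
delta(-235,-140,4,YS+np.pi)
import cv2
f=manip.grab_frame('top')[130:330,170:410];cv2.imwrite('pics/t1.png',cv2.resize(f[:,:,::-1],None,fx=3,fy=3,interpolation=cv2.INTER_CUBIC))"
```

```text
t 2.18 stop xyz [-233.5 -137.   110.4] rot [ 3.14e+00 -1.00e-03 -2.36e+00] F [-0.5 -0.3  0.7] gap 1.0
dpos [ 0.0014 -0.0032  0.1064] ang [ 0.0013 -0.0004 -0.0057]
```

View pics/t1.png

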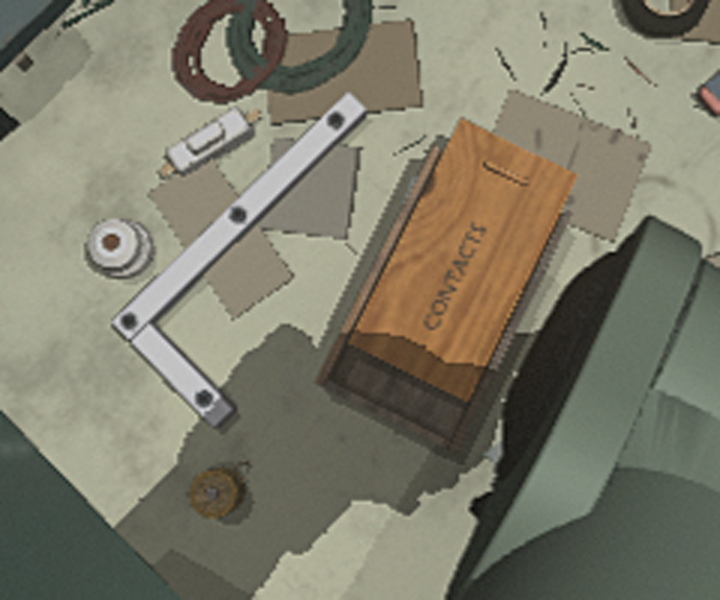

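The box is where it was fitted, and the gripper is clear beside its -x side (under the arm at the right). Next I lower it and push.

drive_tool --deltas '[{"delta_pos":[0.001,-0.003,0.035],"angular":[0,0,-0.005],"grip":1},{"delta_pos":[0.001,-0.003,0.07],"angular":[0,0,-0.005],"grip":1},{"delta_pos":[0.001,-0.003,0.095],"angular":[0,0,-0.005],"grip":1},{"delta_pos":[0.001,-0.003,0.104],"angular":[0,0,-0.005],"grip":1},{"delta_pos":[0.001,-0.003,0.104],"angular":[0,0,-0.005],"grip":1}]'

```text
time: 2.65
ee_pos: [428.4, -158.1, 5.7]
tool_rot: [3.138, -0.001, -2.353]
force: [-1.1, -0.0, 0.1]
finger_gap: 1.0
grip_force: 0.0
```

drive_tool --deltas '[{"delta_pos":[-0.008,0,0],"angular":[0,0,0],"grip":1},{"delta_pos":[-0.016,0,0],"angular":[0,0,0],"grip":1},{"delta_pos":[-0.024,0,0],"angular":[0,0,0],"grip":1},{"delta_pos":[-0.032,0,0],"angular":[0,0,0],"grip":1},{"delta_pos":[-0.04,0,0],"angular":[0,0,0],"grip":1}]'

```text
time: 3.07
ee_pos: [459.3, -130.1, 8.2]
tool_rot: [-3.14, -0.0, -2.352]
force: [-1.4, -1.6, 0.8]
finger_gap: 1.001
grip_force: 0.7
```

drive_tool --deltas '[{"delta_pos":[-0.008,0,0],"angular":[0,0,0],"grip":1},{"delta_pos":[-0.016,0,0],"angular":[0,0,0],"grip":1},{"delta_pos":[-0.024,0,0],"angular":[0,0,0],"grip":1},{"delta_pos":[-0.032,0,0],"angular":[0,0,0],"grip":1},{"delta_pos":[-0.04,0,0],"angular":[0,0,0],"grip":1}]'

```text
time: 3.48
ee_pos: [486.7, -101.4, 7.2]
tool_rot: [3.141, -0.0, -2.352]
force: [-0.9, -0.5, 1.3]
finger_gap: 0.998
grip_force: 0.7
```

drive_tool --deltas '[{"delta_pos":[-0.004,0,0],"angular":[0,0,0],"grip":1},{"delta_pos":[-0.008,0,0],"angular":[0,0,0],"grip":1},{"delta_pos":[-0.012,0,0],"angular":[0,0,0],"grip":1},{"delta_pos":[-0.016,0,0],"angular":[0,0,0],"grip":1},{"delta_pos":[-0.02,0,0],"angular":[0,0,0],"grip":1}]'

```text
time: 3.9
ee_pos: [500.6, -87.9, 7.3]
tool_rot: [-3.142, -0.0, -2.353]
force: [-1.2, -0.7, -0.4]
finger_gap: 0.999
grip_force: 0.8
```

```bash
python3 -c "
from h import *
delta(-111,-140,4,YS+np.pi)
import cv2
f=manip.grab_frame('top')[130:330,170:410];cv2.imwrite('pics/t2.png',cv2.resize(f[:,:,::-1],None,fx=3,fy=3,interpolation=cv2.INTER_CUBIC))"
```

```text
t 3.9 stop xyz [-134.  -141.     7.3] rot [-3.142 -0.    -2.353] F [-1.2 -0.7 -0.4] gap 1.0
dpos [-0.023   0.001   0.0032] ang [-0.     -0.0001 -0.0015]
```

View pics/t2.png

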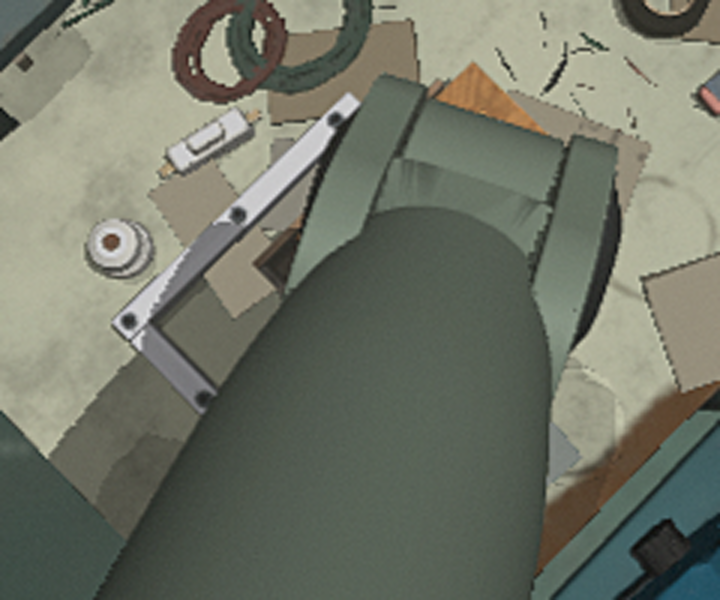

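The box is now nearly square with the rails, with its end corner at about px (270,262). I keep pushing slowly until it reaches the long rail.

drive_tool --deltas '[{"delta_pos":[-0.003,0,0],"angular":[0,0,0],"grip":1},{"delta_pos":[-0.006,0,0],"angular":[0,0,0],"grip":1},{"delta_pos":[-0.009,0,0],"angular":[0,0,0],"grip":1},{"delta_pos":[-0.012,0,0],"angular":[0,0,0],"grip":1},{"delta_pos":[-0.015,0,0],"angular":[0,0,0],"grip":1}]'

```text
time: 4.37
ee_pos: [511.1, -77.2, 7.3]
tool_rot: [3.142, -0.0, -2.352]
force: [-2.3, -1.7, 0.4]
finger_gap: 0.999
grip_force: 0.9
```

drive_tool --deltas '[{"delta_pos":[-0.001,0,0],"angular":[0,0,0],"grip":1},{"delta_pos":[-0.002,0,0],"angular":[0,0,0],"grip":1},{"delta_pos":[-0.003,0,0],"angular":[0,0,0],"grip":1},{"delta_pos":[-0.004,0,0],"angular":[0,0,0],"grip":1},{"delta_pos":[-0.005,0,0],"angular":[0,0,0],"grip":1}]'

```text
time: 4.78
ee_pos: [514.5, -73.8, 7.3]
tool_rot: [-3.142, -0.0, -2.353]
force: [-0.7, -1.7, 0.9]
finger_gap: 1.005
grip_force: 1.0
```

```bash
python3 -c "
from h import *
where()"
```

```text
t 4.78 stop xyz [-114.2 -140.9    7.3] rot [-3.142 -0.    -2.353] F [-0.7 -1.7  0.9] gap 1.0
```

drive_tool --deltas '[{"delta_pos":[-0.001,0,0],"angular":[0,0,0],"grip":1},{"delta_pos":[-0.002,0,0],"angular":[0,0,0],"grip":1},{"delta_pos":[-0.003,0,0],"angular":[0,0,0],"grip":1},{"delta_pos":[-0.003,0,0],"angular":[0,0,0],"grip":1}]'

```text
time: 5.12
ee_pos: [516.8, -71.5, 7.3]
tool_rot: [3.142, 0.0, -2.352]
force: [-1.6, -0.5, 0.4]
finger_gap: 1.0
grip_force: 0.6
```

drive_tool --deltas '[{"delta_pos":[-0.001,0,0],"angular":[0,0,0],"grip":1},{"delta_pos":[-0.002,0,0],"angular":[0,0,0],"grip":1},{"delta_pos":[-0.002,0,0],"angular":[0,0,0],"grip":1}]'

```text
time: 5.37
ee_pos: [517.2, -70.9, 7.3]
tool_rot: [-3.141, -0.003, -2.353]
force: [-3.8, -3.3, 3.1]
finger_gap: 1.002
grip_force: 2.8
```

Force rises to about 5 N at x ≈ -110, so the box is against the long rail. Next I back off, rise, and move round to the lid end.

drive_tool --deltas '[{"delta_pos":[0.03,0,0],"angular":[0,0,0],"grip":1},{"delta_pos":[0.03,0,-0.04],"angular":[0,0,0],"grip":1},{"delta_pos":[0.03,0,-0.08],"angular":[0,0,0],"grip":0.5},{"delta_pos":[0.03,0,-0.11],"angular":[0,0,0],"grip":0.5},{"delta_pos":[0.03,0,-0.12],"angular":[0,0,0],"grip":0.5}]'

```text
time: 5.78
ee_pos: [500.0, -92.1, 132.0]
tool_rot: [-3.135, 0.005, -2.352]
force: [-0.0, -0.7, -0.2]
finger_gap: 0.604
grip_force: 0.0
```

```bash
python3 -c "
from h import *
delta(-50,-305,127,YS+np.pi/2)"
```

```text
t 5.78 stop xyz [-137.4 -143.5  132. ] rot [-3.135  0.005 -2.352] F [-0.  -0.7 -0.2] gap 0.6
dpos [-0.0876 -0.1613  0.0064] ang [-8.00e-04  5.40e-03  9.99e-01]
```

drive_tool --deltas '[{"delta_pos":[-0.088,-0.161,0],"angular":[0,0,0.39],"grip":0.5},{"delta_pos":[-0.088,-0.161,0],"angular":[0,0,0.39],"grip":0.5},{"delta_pos":[-0.088,-0.161,0],"angular":[0,0,0.39],"grip":0.5},{"delta_pos":[-0.088,-0.161,0],"angular":[0,0,0.39],"grip":0.5},{"delta_pos":[-0.088,-0.161,0],"angular":[0,0,0.39],"grip":0.5}]'

```text
time: 6.2
ee_pos: [677.9, -143.5, 126.5]
tool_rot: [-3.141, 0.004, -2.971]
force: [-0.4, -0.3, -0.0]
finger_gap: 0.502
grip_force: 0.0
```

drive_tool --deltas '[{"delta_pos":[0,0,0],"angular":[0,0,0.39],"grip":0.5},{"delta_pos":[0,0,0],"angular":[0,0,0.39],"grip":0.5},{"delta_pos":[0,0,0],"angular":[0,0,0.39],"grip":0.5},{"delta_pos":[0,0,0],"angular":[0,0,0.39],"grip":0.5},{"delta_pos":[0,0,0],"angular":[0,0,0.39],"grip":0.5}]'

```text
time: 6.62
ee_pos: [673.2, -141.8, 126.1]
tool_rot: [3.141, -0.001, 2.7]
force: [0.1, -1.1, -0.4]
finger_gap: 0.496
grip_force: 0.0
```

drive_tool --deltas '[{"delta_pos":[0,0,0],"angular":[0,0,0.22],"grip":0.5},{"delta_pos":[0,0,0],"angular":[0,0,0.22],"grip":0.5},{"delta_pos":[0,0,0],"angular":[0,0,0.22],"grip":0.5},{"delta_pos":[0,0,0],"angular":[0,0,0.22],"grip":0.5}]'

```text
time: 6.95
ee_pos: [673.2, -141.9, 126.4]
tool_rot: [3.141, -0.001, 2.359]
force: [-0.2, 0.6, 1.1]
finger_gap: 0.497
grip_force: 0.0
```

```bash
python3 -c "
from h import *
delta(-50,-305,8,YS+np.pi/2)
import cv2
f=manip.grab_frame('top')[130:330,170:410];cv2.imwrite('pics/t3.png',cv2.resize(f[:,:,::-1],None,fx=3,fy=3,interpolation=cv2.INTER_CUBIC))"
```

```text
t 6.95 stop xyz [ -51.1 -301.6  126.4] rot [ 3.141e+00 -1.000e-03  2.359e+00] F [-0.2  0.6  1.1] gap 0.5
dpos [-0.0035  0.001   0.1184] ang [ 0.0004 -0.0007 -0.0018]
```

View pics/t3.png

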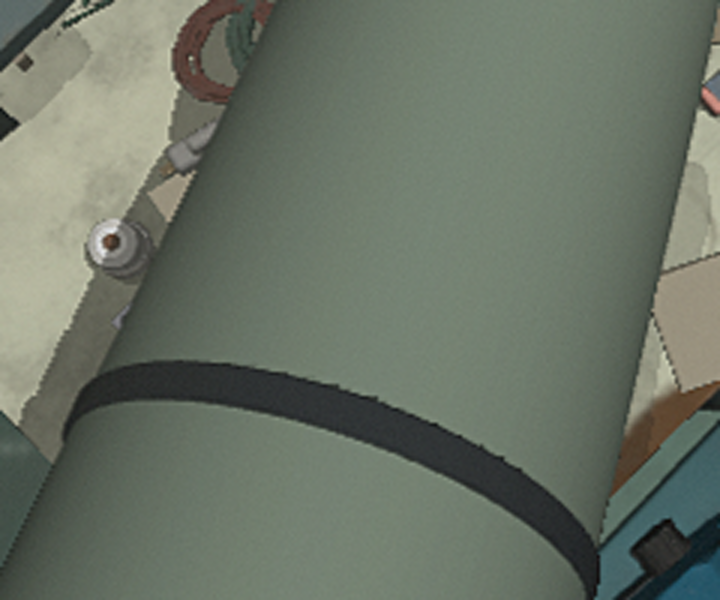

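The arm hides the box in that view. By calculation the lid edge is at y ≈ -252 and the fingers' front is at -290, so lowering is clear. Then I push towards +y.

drive_tool --deltas '[{"delta_pos":[-0.003,0.001,0.035],"angular":[0,0,0],"grip":0.5},{"delta_pos":[-0.003,0.001,0.07],"angular":[0,0,0],"grip":0.5},{"delta_pos":[-0.003,0.001,0.1],"angular":[0,0,0],"grip":0.5},{"delta_pos":[-0.003,0.001,0.115],"angular":[0,0,0],"grip":0.5},{"delta_pos":[-0.003,0.001,0.115],"angular":[0,0,0],"grip":0.5}]'

```text
time: 7.42
ee_pos: [672.3, -142.4, 7.0]
tool_rot: [-3.138, -0.008, 2.362]
force: [-1.0, -0.2, -0.1]
finger_gap: 0.502
grip_force: 0.0
```

drive_tool --deltas '[{"delta_pos":[0.008,0,0],"angular":[0,0,0],"grip":0.5},{"delta_pos":[0.016,0,0],"angular":[0,0,0],"grip":0.5},{"delta_pos":[0.024,0,0],"angular":[0,0,0],"grip":0.5},{"delta_pos":[0.032,0,0],"angular":[0,0,0],"grip":0.5},{"delta_pos":[0.04,0,0],"angular":[0,0,0],"grip":0.5}]'

```text
time: 7.83
ee_pos: [648.3, -115.5, 14.1]
tool_rot: [3.14, 0.003, 2.361]
force: [1.8, -0.9, 1.9]
finger_gap: 0.499
grip_force: 0.9
```

drive_tool --deltas '[{"delta_pos":[0.006,0,0],"angular":[0,0,0],"grip":0.5},{"delta_pos":[0.012,0,0],"angular":[0,0,0],"grip":0.5},{"delta_pos":[0.018,0,0],"angular":[0,0,0],"grip":0.5},{"delta_pos":[0.024,0,0],"angular":[0,0,0],"grip":0.5},{"delta_pos":[0.03,0,0],"angular":[0,0,0],"grip":0.5}]'

```text
time: 8.25
ee_pos: [626.4, -94.5, 12.6]
tool_rot: [3.141, 0.001, 2.36]
force: [2.0, -2.0, 1.3]
finger_gap: 0.504
grip_force: 1.2
```

```bash
python3 -c "
from h import *
delta(-50,-181,8,YS+np.pi/2)
import cv2
f=manip.grab_frame('scene')[150:280,190:390];cv2.imwrite('pics/s4.png',cv2.resize(f[:,:,::-1],None,fx=4,fy=4,interpolation=cv2.INTER_CUBIC))"
```

```text
t 8.25 stop xyz [ -50.3 -235.1   12.6] rot [3.141e+00 1.000e-03 2.360e+00] F [ 2.  -2.   1.3] gap 0.5
dpos [0.0541 0.0001 0.0046] ang [ 0.0002  0.0008 -0.0012]
```

View pics/s4.png

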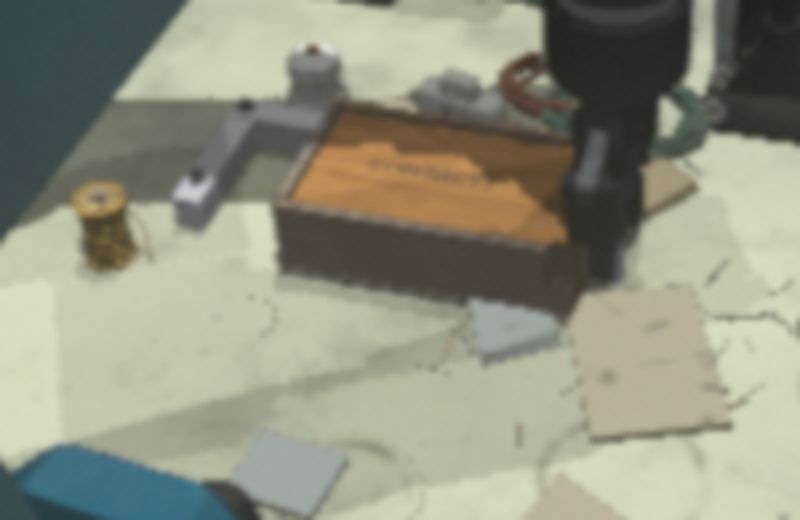

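The box lies along the long rail, with the lid about shut and the fingers at its -y end. About 54 mm of travel to the short rail is left.

drive_tool --deltas '[{"delta_pos":[0.006,0,0],"angular":[0,0,0],"grip":0.5},{"delta_pos":[0.012,0,0],"angular":[0,0,0],"grip":0.5},{"delta_pos":[0.018,0,0],"angular":[0,0,0],"grip":0.5},{"delta_pos":[0.024,0,0],"angular":[0,0,0],"grip":0.5},{"delta_pos":[0.03,0,0],"angular":[0,0,0],"grip":0.5}]'

```text
time: 8.72
ee_pos: [604.6, -73.0, 12.2]
tool_rot: [-3.142, -0.0, 2.36]
force: [2.0, -1.2, 1.6]
finger_gap: 0.499
grip_force: 1.1
```

drive_tool --deltas '[{"delta_pos":[0.003,0,0],"angular":[0,0,0],"grip":0.5},{"delta_pos":[0.006,0,0],"angular":[0,0,0],"grip":0.5},{"delta_pos":[0.009,0,0],"angular":[0,0,0],"grip":0.5},{"delta_pos":[0.012,0,0],"angular":[0,0,0],"grip":0.5},{"delta_pos":[0.015,0,0],"angular":[0,0,0],"grip":0.5}]'

```text
time: 9.13
ee_pos: [594.1, -62.7, 12.2]
tool_rot: [-3.141, -0.0, 2.36]
force: [1.5, -1.8, -0.2]
finger_gap: 0.503
grip_force: 0.9
```

drive_tool --deltas '[{"delta_pos":[0.001,0,0],"angular":[0,0,0],"grip":0.5},{"delta_pos":[0.002,0,0],"angular":[0,0,0],"grip":0.5},{"delta_pos":[0.003,0,0],"angular":[0,0,0],"grip":0.5},{"delta_pos":[0.004,0,0],"angular":[0,0,0],"grip":0.5},{"delta_pos":[0.005,0,0],"angular":[0,0,0],"grip":0.5}]'

```text
time: 9.55
ee_pos: [590.6, -59.3, 12.1]
tool_rot: [-3.141, -0.0, 2.36]
force: [1.3, -1.0, 0.1]
finger_gap: 0.499
grip_force: 0.6
```

```bash
python3 -c "
from h import *
delta(-50,-181,8,YS+np.pi/2)"
```

```text
t 9.55 stop xyz [ -50.4 -184.8   12.1] rot [-3.141 -0.     2.36 ] F [ 1.3 -1.   0.1] gap 0.5
dpos [0.0038 0.0004 0.0041] ang [-0.0001 -0.0002 -0.0012]
```

drive_tool --deltas '[{"delta_pos":[0.001,0,0],"angular":[0,0,0],"grip":0.5},{"delta_pos":[0.002,0,0],"angular":[0,0,0],"grip":0.5},{"delta_pos":[0.003,0,0],"angular":[0,0,0],"grip":0.5},{"delta_pos":[0.004,0,0],"angular":[0,0,0],"grip":0.5},{"delta_pos":[0.004,0,0],"angular":[0,0,0],"grip":0.5}]'

```text
time: 9.97
ee_pos: [587.7, -56.3, 12.2]
tool_rot: [-3.142, -0.0, 2.36]
force: [0.8, -0.9, 0.4]
finger_gap: 0.503
grip_force: 0.2
```

drive_tool --deltas '[{"delta_pos":[0.001,0,0],"angular":[0,0,0],"grip":0.5},{"delta_pos":[0.002,0,0],"angular":[0,0,0],"grip":0.5},{"delta_pos":[0.002,0,0],"angular":[0,0,0],"grip":0.5}]'

```text
time: 10.22
ee_pos: [587.2, -55.8, 12.6]
tool_rot: [-3.141, 0.002, 2.36]
force: [2.4, -3.2, -1.1]
finger_gap: 0.5
grip_force: 1.9
```

Contact with the short rail at y ≈ -180. I press a little harder to be sure the lid and box are home.

drive_tool --deltas '[{"delta_pos":[0.001,0,0],"angular":[0,0,0],"grip":0.5},{"delta_pos":[0.002,0,0],"angular":[0,0,0],"grip":0.5},{"delta_pos":[0.003,0,0],"angular":[0,0,0],"grip":0.5},{"delta_pos":[0.003,0,0],"angular":[0,0,0],"grip":0.5},{"delta_pos":[0.003,0,0],"angular":[0,0,0],"grip":0.5}]'

```text
time: 10.63
ee_pos: [587.1, -55.8, 13.4]
tool_rot: [-3.141, 0.007, 2.359]
force: [4.6, -8.9, -0.1]
finger_gap: 0.499
grip_force: 4.7
```

```bash
python3 -c "
from h import *
where()"
```

```text
t 10.63 stop xyz [ -50.4 -179.9   13.4] rot [-3.141  0.007  2.359] F [ 4.6 -8.9 -0.1] gap 0.5
```

10 N with no further travel, so the box is seated in y. Now I back off and go round for a squaring nudge against the long rail.

drive_tool --deltas '[{"delta_pos":[-0.04,0,0],"angular":[0,0,0],"grip":0.5},{"delta_pos":[-0.04,0,-0.035],"angular":[0,0,0],"grip":0.5},{"delta_pos":[-0.04,0,-0.075],"angular":[0,0,0],"grip":0.5},{"delta_pos":[-0.04,0,-0.11],"angular":[0,0,0],"grip":0.5},{"delta_pos":[-0.04,0,-0.12],"angular":[0,0,0],"grip":0.5}]'

```text
time: 11.05
ee_pos: [615.3, -81.4, 137.5]
tool_rot: [3.137, 0.005, 2.36]
force: [0.2, 0.5, 1.5]
finger_gap: 0.495
grip_force: 0.0
```

drive_tool --deltas '[{"delta_pos":[0.135,-0.13,0],"angular":[0,0,-0.39],"grip":1},{"delta_pos":[0.135,-0.13,0],"angular":[0,0,-0.39],"grip":1},{"delta_pos":[0.135,-0.13,0],"angular":[0,0,-0.39],"grip":1},{"delta_pos":[0.135,-0.13,0],"angular":[0,0,-0.39],"grip":1},{"delta_pos":[0.135,-0.13,0],"angular":[0,0,-0.39],"grip":1}]'

```text
time: 11.47
ee_pos: [419.1, -76.3, 131.2]
tool_rot: [3.14, -0.006, 2.979]
force: [-0.1, 1.0, -0.2]
finger_gap: 0.993
grip_force: 0.0
```

drive_tool --deltas '[{"delta_pos":[0,0,0],"angular":[0,0,-0.39],"grip":1},{"delta_pos":[0,0,0],"angular":[0,0,-0.39],"grip":1},{"delta_pos":[0,0,0],"angular":[0,0,-0.39],"grip":1},{"delta_pos":[0,0,0],"angular":[0,0,-0.39],"grip":1},{"delta_pos":[0,0,0],"angular":[0,0,-0.39],"grip":1}]'

```text
time: 11.88
ee_pos: [424.7, -77.6, 132.1]
tool_rot: [3.14, 0.0, -2.692]
force: [-0.5, -0.7, -0.2]
finger_gap: 0.999
grip_force: 0.0
```

drive_tool --deltas '[{"delta_pos":[0,0,0],"angular":[0,0,-0.22],"grip":1},{"delta_pos":[0,0,0],"angular":[0,0,-0.22],"grip":1},{"delta_pos":[0,0,0],"angular":[0,0,-0.22],"grip":1},{"delta_pos":[0,0,0],"angular":[0,0,-0.22],"grip":1}]'

```text
time: 12.22
ee_pos: [424.7, -77.6, 132.1]
tool_rot: [3.14, 0.0, -2.351]
force: [1.0, 0.1, -0.7]
finger_gap: 0.996
grip_force: 0.0
```

```bash
python3 -c "
from h import *
delta(-160,-90,4,YS+np.pi)"
```

```text
t 12.22 stop xyz [-180.1  -79.8  132.1] rot [ 3.14   0.    -2.351] F [ 1.   0.1 -0.7] gap 1.0
dpos [-0.02   -0.0104  0.128 ] ang [0.001  0.0002 0.    ]
```

drive_tool --deltas '[{"delta_pos":[0,-0.01,0.035],"angular":[0,0,0],"grip":1},{"delta_pos":[0,-0.01,0.07],"angular":[0,0,0],"grip":1},{"delta_pos":[0,-0.01,0.105],"angular":[0,0,0],"grip":1},{"delta_pos":[0,-0.01,0.125],"angular":[0,0,0],"grip":1},{"delta_pos":[0,-0.01,0.125],"angular":[0,0,0],"grip":1}]'

```text
time: 12.63
ee_pos: [428.8, -83.8, 3.8]
tool_rot: [3.134, -0.003, -2.355]
force: [-0.8, -0.2, 0.5]
finger_gap: 0.998
grip_force: 0.0
```

drive_tool --deltas '[{"delta_pos":[-0.02,0,0],"angular":[0,0,0],"grip":1},{"delta_pos":[-0.04,0,0],"angular":[0,0,0],"grip":1},{"delta_pos":[-0.055,0,0],"angular":[0,0,0],"grip":1},{"delta_pos":[-0.06,0,0],"angular":[0,0,0],"grip":1},{"delta_pos":[-0.062,0,0],"angular":[0,0,0],"grip":1}]'

```text
time: 13.05
ee_pos: [477.3, -40.9, 8.4]
tool_rot: [-3.14, 0.001, -2.352]
force: [-0.5, 0.2, 0.4]
finger_gap: 1.003
grip_force: 0.0
```

drive_tool --deltas '[{"delta_pos":[-0.002,0,0],"angular":[0,0,0],"grip":1},{"delta_pos":[-0.004,0,0],"angular":[0,0,0],"grip":1},{"delta_pos":[-0.006,0,0],"angular":[0,0,0],"grip":1},{"delta_pos":[-0.008,0,0],"angular":[0,0,0],"grip":1},{"delta_pos":[-0.009,0,0],"angular":[0,0,0],"grip":1}]'

```text
time: 13.47
ee_pos: [482.0, -35.6, 7.3]
tool_rot: [-3.141, -0.002, -2.353]
force: [-3.5, -2.6, 4.4]
finger_gap: 1.002
grip_force: 2.8
```

```bash
python3 -c "
from h import *
where()"
```

```text
t 13.47 stop xyz [-109.9  -91.     7.3] rot [-3.141e+00 -2.000e-03 -2.353e+00] F [-3.5 -2.6  4.4] gap 1.0
```

Contact is at x = -109.9, as before (-110.3), so the box hadn't come off the rail. I press 3 mm more, back straight off, and move clear for a look.

drive_tool --deltas '[{"delta_pos":[-0.001,0,0],"angular":[0,0,0],"grip":1},{"delta_pos":[-0.002,0,0],"angular":[0,0,0],"grip":1},{"delta_pos":[-0.003,0,0],"angular":[0,0,0],"grip":1},{"delta_pos":[-0.003,0,0],"angular":[0,0,0],"grip":1}]'

```text
time: 13.8
ee_pos: [481.8, -35.3, 7.3]
tool_rot: [-3.141, -0.008, -2.355]
force: [-9.2, -8.1, 8.2]
finger_gap: 0.998
grip_force: 6.1
```

drive_tool --deltas '[{"delta_pos":[0.04,0,0],"angular":[0,0,0],"grip":1},{"delta_pos":[0.05,0,-0.03],"angular":[0,0,0],"grip":1},{"delta_pos":[0.05,0,-0.07],"angular":[0,0,0],"grip":1},{"delta_pos":[0.05,0,-0.11],"angular":[0,0,0],"grip":1},{"delta_pos":[0.05,0,-0.15],"angular":[0,0,0],"grip":1}]'

```text
time: 14.22
ee_pos: [448.5, -68.4, 158.8]
tool_rot: [3.14, 0.0, -2.353]
force: [2.2, 0.0, -0.4]
finger_gap: 1.002
grip_force: 0.0
```

drive_tool --deltas '[{"delta_pos":[0.05,-0.08,-0.08],"angular":[0,0,0],"grip":1},{"delta_pos":[0.05,-0.08,-0.08],"angular":[0,0,0],"grip":1},{"delta_pos":[0.05,-0.08,-0.08],"angular":[0,0,0],"grip":1},{"delta_pos":[0.05,-0.08,-0.08],"angular":[0,0,0],"grip":1},{"delta_pos":[0.05,-0.08,-0.08],"angular":[0,0,0],"grip":1}]'

```text
time: 14.63
ee_pos: [472.1, -161.9, 238.5]
tool_rot: [-3.139, 0.002, -2.355]
force: [0.0, 0.2, -1.5]
finger_gap: 0.997
grip_force: 0.0
```

```bash
python3 -c "
from h import *
where()
import cv2
f=manip.grab_frame('top')[150:290,190:350];cv2.imwrite('pics/t5.png',cv2.resize(f[:,:,::-1],None,fx=4,fy=4,interpolation=cv2.INTER_CUBIC))"
```

```text
t 14.63 stop xyz [-206.7 -172.7  238.5] rot [-3.139e+00  2.000e-03 -2.355e+00] F [ 0.   0.2 -1.5] gap 1.0
```

View pics/t5.png

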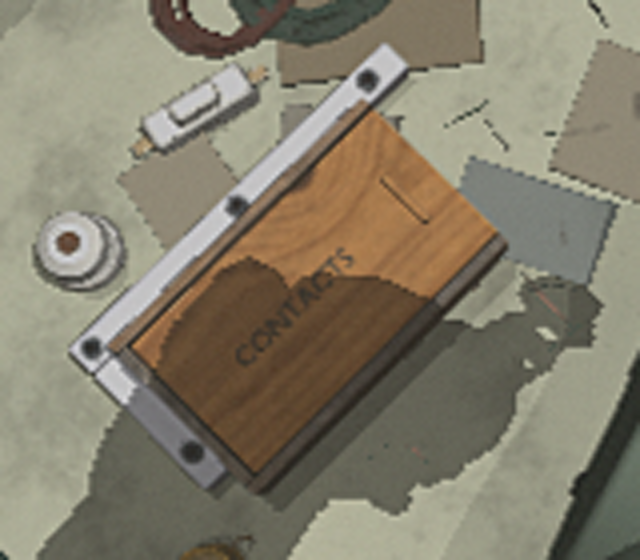

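The last top view shows the box flush along the long rail and against the short rail at about (130,370) to (225,490). The lid edge runs flush from (370,108) to (507,243). The bystanders haven't moved and the gripper is clear.

```bash
python3 -c "
from h import *
for l,u in(((-100,-170,52),(507,243)),((-100,0,52),(262,493)),((-7,-170,48),(372,108))): print(proj(M['top'],st(*l))-full('top',u,(190,150)))
print(manip.hand_in())"
```

```text
[ 1.41390539 -1.05290107]
[-0.74523031  0.67060058]
[ 0.96093662 -0.30884586]
the job is handed in; nothing more can be done
None
```

The box is seated square in the corner stop with its lid fully shut, the bystanders in view have not moved, the gripper is clear, and the job is handed in after about 15 s of robot time (verdict not shown).

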